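# Quarter-turn the massage-ball dish over its squared-up stand

## Task

First push the square wooden stand square and flush into the corner of the low stone upstand, touching both ledges. Then pick up the dish by its arched handle, lift it clear of the counter before turning it, and turn it a quarter turn in the air so that the handle runs parallel to the long ledge, always keeping it level and the loose steel ball in its middle. Finish while still holding the dish, level and still, centred about 4 cm above the stand so I can see how it will sit: do not put it down or let go, leave the stand flush in the corner, and do not disturb the toothbrush stand, dropper bottle, tweezer set or toggle switch.

Things in the scene. Friction and masses are not known exactly. Their poses are not given: they have to be found in the camera images.
- corner: Low fixed L-shaped grey stone upstand, 25 mm high, ledges 20 mm thick. Origin: the inner corner at counter level. The long ledge's inner face is the plane x = 0 of this frame, running 260 mm from the corner along +y; the short ledge's is the plane y = 0, running 180 mm along -x. The corner's free space is x < 0, y > 0.
- stand_center (a point): Centre (20 mm above the underside) of the loose wooden stand, a solid block 100 x 100 x 40 mm high, 0.2 to 0.4 kg, too wide to grasp. Axes along its sides, at the start within 0.25 rad of the upstand's. Starts in the open corner, a few cm short of both ledges; flush, this point is at x = -50, y = +50 mm in the upstand's frame.
- dish: Loose round white ceramic dish with an arched steel handle, 0.3 kg. Origin: centre of its underside; x axis along the handle, z up. 131 mm diameter, rim 26 mm high; the inside is a shallow cone sloping 8 degrees down to the middle. Stands on the counter, its handle at the start within 0.15 rad of square to the long ledge.
- dish_grip (a point): Middle of the handle's straight flat bar, straight above the dish's centre, 87 mm above its underside; axes as the dish's. The bar is 139 mm long (x), 10 mm thick (y) and 18 mm tall (78 to 96 mm above the underside), on two uprights at the rim, x = +-66 mm. The dish balances about this point.
- dish_seat (a point): Middle of the dish's inside, its lowest point, 10 mm above the underside; axes as the dish's.
- ball_center (a point): Centre of the loose polished steel ball, 26 mm diameter, 70 g, lying free in the middle of the dish, 13 mm above point dish_seat. It rolls off the middle if the dish tilts 8 degrees or accelerates sideways by more than about 1.3 m/s2.
- brush_stand: Bystander: loose ceramic twin-cup toothbrush stand, 70 x 150 x 100 mm high, origin at the centre of its underside; beside the short ledge, outside the corner.
- dropper: Bystander: loose closed amber glass dropper bottle, 40 mm diameter, 104 mm tall, origin at the centre of its underside; on the far side of the dish from the stand.
- tweezers: Bystander: loose tweezer set on a flat holder 40 x 110 x 11 mm high, origin at the centre of its underside; behind the long ledge.
- demister (a joint): Bystander: small chrome toggle switch on a block fixed to the counter behind the outer end of the long ledge; 0 as it stands, grows to 0.8 rad as it is thrown away from the robot.
Things that resemble listed ones, but are neither listed nor needed, are in the scene too. Leave any pink look-alike of the dish alone. There is more than one size of the part that bears stand_center; the job needs the larger.

How it is judged:
By the outcome, as a careful person would: the job done as asked, in the order asked, and still so for the second after the job is handed in, while the arm keeps its last pose, push and grip.
It also fails if it takes over 67 s, if anything falls off the work surface, if the arm or the gripper's body presses on something with over 40 N, if the wrist force passes 120 N, or if a joint passes its speed limit or range.

## Robot

A 7-joint arm with a two-finger parallel gripper is mounted at the origin on the work surface. World frame = base frame: x ahead of the robot, y to its left, z up, the work surface at z = 0. Lengths are in mm, angles in degrees, forces in N, time in s.
With the tool pointing down it reaches from about 400 to 850 mm from the base axis. Payload 4.4 kg.
Tool frame: the origin (TCP) lies on the mounting face of the last link; the fingertips stand r.tips_ahead ahead of it and the grasp point (between the pads) lies 180 mm ahead of it (r.tips_ahead is the distance from the TCP to the fingertips, in mm); y points along the fingers, z is the direction in which the jaws open and shut, and the axes are right-handed (so a half turn about y gives the same grasp; the last joint's range is limited). The gripper opens to 94 mm and grips with 3 to 60 N. Pads are 16 mm wide; open, the fingers measure 119 mm over their backs; the gripper's body (75 mm by 177 mm) begins 78 mm behind the grasp point.
Start: joints at [-70.577, 36.005, 2.206, 86.941, -1.547, 57.084, -1.146], TCP at [255.976, 597.488, 404.678] pointing down, gripper open.
Joint ranges: [-175.42, 175.42], [-21.48, 121.26], [-71.46, 75.88], [10.55, 141.38], [-63.04, 243.04], [13.31, 113.54], [-168.57, 168.57]. Speed limits (degrees/s): [147.25, 147.25, 180, 180, 180, 180, 180].

## Interface

Orientations are given as [roll, pitch, yaw] about the fixed x, y, z axes, in that order (R = Rz(yaw) Ry(pitch) Rx(roll)).
In Python, from rig import r gives the robot as it stands.
- The arm moves only by the tool send_rows, never from a script. Its argument "rows" is a list of rows, each an object of numbers: "rx", "ry", "rz": the turn, a rotation vector about the tool's x, y, z in rad; "x", "y", "z": the shift along the tool's x, y, z in m; "gripper": the finger opening in m, from 0 to 0.094. In form: [{"rx": .., "ry": .., "rz": .., "x": .., "y": .., "z": .., "gripper": ..}, ...]. A call has exactly 8 rows; each row is the pose to reach, as a shift and turn from the pose measured when the call began, along the tool's axes at that moment; what a row does not reach only later rows make up. A row lasts 1/12 s, in which the tool goes at most 41.7 mm and 7.16 degrees, less where a joint would pass 70% of its speed; a pose out of reach is approached as far as the arm can. A call with a gripper value outside its range is refused whole. The fingers move at their own pace and stop on an object; "grip_force" is the grip in N (left out, the last holds). Time passes only in rows, so rows that repeat a pose let the fingers close, or fill a call up. It gives the time, the measured TCP pose, the force and the opening at its end, in the units of the state.
- r.get_state(): the state, without advancing time (a new reading comes with each control period).
- r.capture(name): name is "side" or "top"; returns (picture, depth): 384x512x3 uint8, blue, green, red; 384x512 float32, mm along the optical axis (not along the pixel's ray), 0 where there is no reading.
- r.camera_params(name): a dict with "vertical_fov" (degrees; the focal length in pixels is half the picture's height over the tangent of half this angle, whatever the lens; pixels are square), "cx", "cy" (the principal point, pixels), "world_from_camera" (4x4, takes a point from camera to world coordinates). Camera axes: x right, y up, looking along -z (the intrinsics and any distortion apply to the point x, -y, -z); pixel columns grow to the right and rows downward; lengths in mm; the calibration is good to about 2 mm. A picture is of the moment at which its call begins. camera_params takes no time and is no camera call.
- r.sign_off(): hands the job in, once; it reports no verdict.
The state is a dict: "time": time; "qpos": joint angles; "qd": joint speeds; "joint_torque": joint torques, N m; "position": TCP position; "tcp_rot": TCP orientation; "contact_force": force on the tool from outside, world axes, zero at the start; "ft_torque": the same for the moment, N m; "grip_width": finger opening in mm.
Only numpy, scipy, OpenCV 4.12 (cv2) and the standard library are available. Lean on these libraries where they do the work, as an engineer would, in place of code of your own. Each camera call takes 0.05 s, during which the arm holds its last target. There are 200 camera calls.

## Working session

There is one attempt and no reset: what is moved stays moved. The work goes in short steps, Python scripts to look and compute and a tool call to move; the robot and the scene stay as the last step left them, time stands still between calls to the robot, and variables do not carry over. Pictures are saved under pics/ and viewed, about 8 in all and at most 12, crops included, and the job is handed in when it is done.

Besides the shell and the picture viewer there is one more tool, called after ">>>" as name(argument=value, ...) on one line, values as JSON. send_rows: Moves the arm, as the interface text tells. Its arguments: {"type":"object","properties":{"rows":{"type":"array"},"grip_force":{"type":"number"}},"required":["rows"]}

```bash
mkdir -p pics; ls; python3 - <<'E'
from rig import r
import cv2,numpy as np
s=r.get_state();print(s, r.tips_ahead)
for n in("top","side"):
    im,d=r.capture(n);cv2.imwrite(f"pics/{n}0.png",im);np.save(f"{n}0.npy",d);print(n,r.camera_params(n))
E
```

```text
pics
{'time': 0.0, 'qpos': array([-70.57722061,  36.05728334,   2.20358768,  86.99723466,
        -1.54518439,  57.08339466,  -1.1459743 ]), 'qd': array([ 0.00450285, -0.06583344, -0.10169232, -0.04509398,  0.02989154,
        0.0650883 ,  0.15698631]), 'joint_torque': array([ 9.32820558e-05, -5.49753785e+01,  1.14327595e+00, -1.86631894e+01,
       -5.22911910e-02,  2.37661792e-02,  1.59201563e-04]), 'position': array([255.84995   , 597.19798073, 403.76568768]), 'tcp_rot': array([-9.01081564e+01, -3.48348906e-03, -2.31927728e+01]), 'contact_force': array([-0.49280973, -0.31444786,  0.08543437]), 'ft_torque': array([0.00098742, 0.05133781, 0.03018847]), 'grip_width': 93.54860506950942} 199.2
top {'vertical_fov': 45.72825020251759, 'cx': 261.10169825988595, 'cy': 189.7131731659238, 'world_from_camera': array([[ 1.61885646e-02,  9.87675032e-01, -1.55679035e-01,
         3.50320094e+02],
       [-9.99775169e-01,  1.38571122e-02, -1.60496961e-02,
         1.34956840e+01],
       [-1.36946222e-02,  1.55903855e-01,  9.87677298e-01,
         1.33707255e+03],
       [ 0.00000000e+00,  0.00000000e+00,  0.00000000e+00,
         1.00000000e+00]])}
side {'vertical_fov': 48.138641387628006, 'cx': 253.07188839103705, 'cy': 180.7330191404362, 'world_from_camera': array([[-6.96257463e-01,  4.42259159e-01, -5.65360399e-01,
         4.34956329e+01],
       [-7.17603727e-01, -4.46923358e-01,  5.34138936e-01,
         5.08977114e+02],
       [-1.64449313e-02,  7.77602951e-01,  6.28540544e-01,
         6.82874531e+02],
       [ 0.00000000e+00,  0.00000000e+00,  0.00000000e+00,
         1.00000000e+00]])}
```

View pics/top0.png

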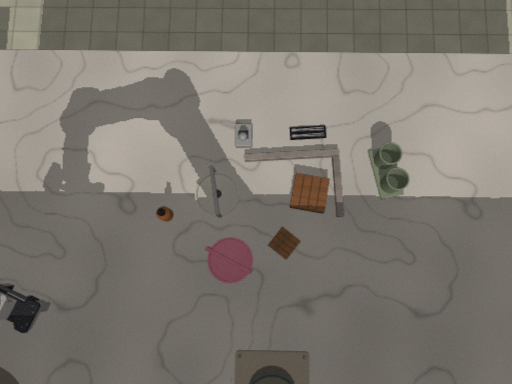

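View pics/side0.png

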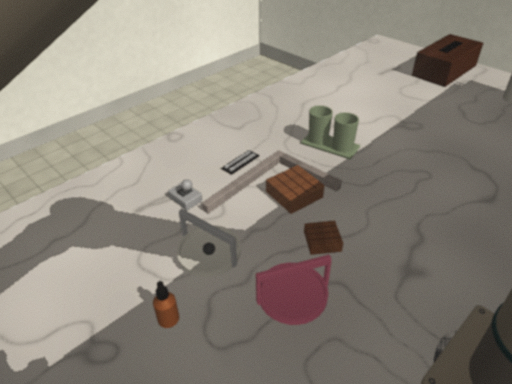

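The top view shows the long ledge from (245,155) to (337,150) and the short ledge down to (340,215). The large stand is at (310,192) and the smaller look-alike block at (284,243). The white dish is at (216,193), with its handle running from (213,168) to (219,216), and the pink look-alike is at (230,260). Next I measure them from depth and take a confirming crop.

```bash
cat > h.py <<'E'
from rig import r
import cv2,numpy as np
def cloud(n,d):
    p=r.camera_params(n);f=192/np.tan(np.radians(p["vertical_fov"]/2))
    v,u=np.mgrid[0:384,0:512].astype(float)
    P=np.stack([(u-p["cx"])/f*d,-(v-p["cy"])/f*d,-d],-1)
    T=p["world_from_camera"];W=P@T[:3,:3].T+T[:3,3];W[d==0]=np.nan
    return W
def rect(W,m):
    pts=W[m][:,:2].astype(np.float32);c,s,a=cv2.minAreaRect(pts);return np.round(c,1),np.round(s,1),round(a,2),len(pts)
E
python3 - <<'E'
from h import *
for n in("top","side"):
    W=cloud(n,np.load(n+"0.npy"));z=W[...,2];x=W[...,0];y=W[...,1]
    im=cv2.imread(f"pics/{n}0.png");hsv=cv2.cvtColor(im,cv2.COLOR_BGR2HSV)
    c=(x>300)&(x<800)&(y>-250)&(y<350)
    fl=c&(abs(z)<6);print(n,"counter z",np.median(z[fl]))
    for lo,hi in((8,20),(20,32),(34,47),(47,76),(76,102)):
        m=(c&(z>lo)&(z<hi)).astype(np.uint8)
        k,L,st,ce=cv2.connectedComponentsWithStats(m)
        for i in range(1,k):
            if st[i,4]>25: print(lo,hi,"px",ce[i].round(),"z",np.median(z[L==i]).round(1),rect(W,L==i))
a=cv2.imread("pics/top0.png")[110:280,150:360];cv2.imwrite("pics/c1.png",cv2.resize(a,None,fx=3.5,fy=3.5,interpolation=cv2.INTER_CUBIC))
E
```

```text
top counter z -0.2983089041024414
8 20 px [310. 128.] z 10.5 (array([ 750.9, -108.9]), array([11.2, 66. ]), 0.9, 48)
8 20 px [316. 134.] z 9.9 (array([ 732.3, -124.3]), array([36.4, 17.7]), 83.99, 37)
8 20 px [299. 135.] z 9.6 (array([727.7, -77.6]), array([45.2, 18.8]), 89.77, 44)
8 20 px [206. 195.] z 15.3 (array([540.9, 199.6]), array([114.1,  46.8]), 8.82, 424)
8 20 px [226. 192.] z 15.2 (array([551. , 133.5]), array([115.1,  63.3]), 9.41, 535)
8 20 px [235. 251.] z 15.1 (array([382.4, 106. ]), array([114.9,  56.5]), 63.09, 563)
8 20 px [225. 268.] z 15.0 (array([324.1, 134. ]), array([118.2,  50.3]), 62.95, 494)
20 32 px [244. 134.] z 25.0 (array([723.9,  91. ]), array([71.7, 48.3]), 2.23, 275)
20 32 px [310. 167.] z 24.8 (array([576.7, -60.5]), array([198.3, 279.2]), 3.64, 1022)
20 32 px [230. 191.] z 24.1 (array([549. , 130.3]), array([134.4,  63. ]), 8.76, 165)
20 32 px [202. 194.] z 24.9 (array([538.6, 201.5]), array([126.8,  53.7]), 10.1, 145)
20 32 px [284. 242.] z 26.7 (array([405.6, -34. ]), array([67.7, 68.3]), 52.74, 549)
20 32 px [236. 247.] z 25.0 (array([384.9, 104.
[... 2780 characters left out ...]
 20.7]), 45.7, 99)
47 76 px [183. 223.] z 59.9 (array([606.9, 176.6]), array([13.1,  6.6]), 74.88, 54)
47 76 px [234. 251.] z 61.2 (array([477.4, 154.6]), array([ 6.5, 13.4]), 12.95, 64)
47 76 px [327. 270.] z 61.8 (array([322.5,  65.3]), array([ 5.4, 12. ]), 89.78, 53)
47 76 px [258. 288.] z 62.2 (array([382.7, 182.6]), array([ 4.9, 12.6]), 71.04, 48)
47 76 px [165. 303.] z 58.4 (array([478.5, 315.4]), array([39. , 33.8]), 60.59, 338)
76 102 px [208. 227.] z 92.8 (array([543.1, 165.6]), array([139.5,  12.6]), 9.27, 558)
76 102 px [293. 268.] z 92.9 (array([352.3, 122.2]), array([139.1,  12.5]), 62.79, 784)
76 102 px [162. 291.] z 83.9 (array([479.8, 314.4]), array([19.8, 19.3]), 57.48, 141)
```

View pics/c1.png

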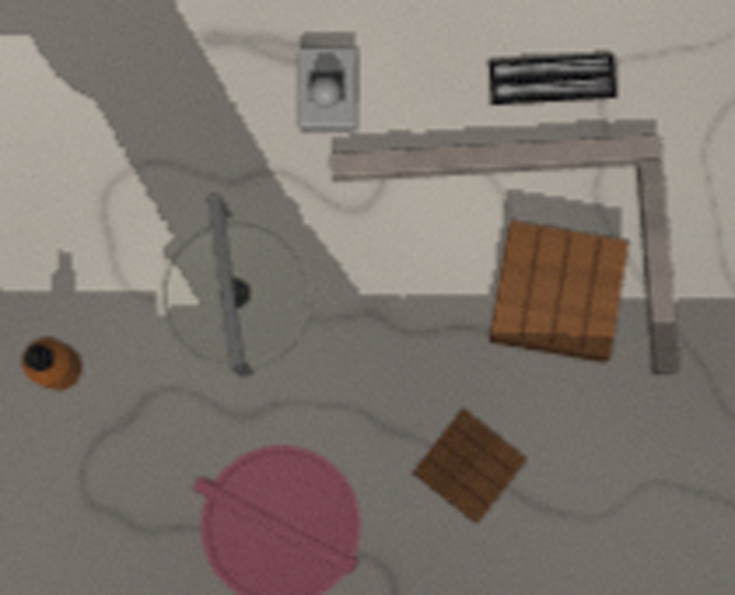

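The crop confirms both targets: the larger stand at (560,290) and the white dish at (235,290). Next is a quick ledge fit and the first move vector.

```bash
cat >> h.py <<'E'
def corner_fit(W,ang=3.3):
    z=W[...,2];m=(z>22)&(z<28);P=W[m][:,:2];C=np.array([662.8,-175.2])
    for _ in range(4):
        a=np.radians(ang);R=np.array([[np.cos(a),-np.sin(a)],[np.sin(a),np.cos(a)]])
        q=(P-C)@R;A=q[(abs(q[:,0]-10)<13)&(q[:,1]>10)&(q[:,1]<255)];B=q[(abs(q[:,1]+10)<13)&(q[:,0]<-10)&(q[:,0]>-178)]
        k=-np.polyfit(A[:,1],A[:,0],1)[0];k2=np.polyfit(B[:,0],B[:,1],1)[0]
        ang+=np.degrees(np.arctan(k));e=np.array([A[:,0].mean()-10,B[:,1].mean()+10]);C=C+R@e
    return C,ang,np.degrees(k2)
C0=None
def world(x,y,C,ang):
    a=np.radians(ang);return C[0]+x*np.cos(a)-y*np.sin(a),C[1]+x*np.sin(a)+y*np.cos(a)
from scipy.spatial.transform import Rotation as Ro
def go(p,yaw):
    s=r.get_state();R=Ro.from_euler("xyz",s["tcp_rot"],degrees=True)
    T=Ro.from_euler("xyz",[-90,0,yaw],degrees=True)
    d=R.inv().apply(np.array(p)-s["position"])/1000;w=(R.inv()*T).as_rotvec()
    print("t",round(s["time"],2),"shift m",d.round(4),"rot",w.round(4),"F",s["contact_force"].round(1),"w",round(s["grip_width"],1),"pos",s["position"].round(1),"rot",s["tcp_rot"].round(1),"q",s["qpos"].round(0))
E
python3 - <<'E'
from h import *
for n in("top","side"):
    C,a,k=corner_fit(cloud(n,np.load(n+"0.npy")));print(n,C.round(1),round(a,2),round(k,2))
x,y=world(-191,76,C,a);print(x,y);go([x,y,404],a)
E
```

```text
top [ 663.3 -173.7] 3.92 0.26
side [ 660.4 -171. ] 3.86 0.04
464.6951289543462 -108.04805766030196
t 0.1 shift m [ 0.4697  0.0008 -0.5661] rot [ 1.600e-03 -4.722e-01 -4.000e-04] F [-0.5  0.1 -0.7] w 93.9 pos [255.8 597.3 403.9] rot [-90.1  -0.  -23.2] q [-71.  36.   2.  87.  -2.  57.  -1.]
```

>>> send_rows(rows=[{"x":0.47,"y":0,"z":-0.566,"rx":0,"ry":-0.472,"rz":0,"gripper":0.05},{"x":0.47,"y":0,"z":-0.566,"rx":0,"ry":-0.472,"rz":0,"gripper":0.05},{"x":0.47,"y":0,"z":-0.566,"rx":0,"ry":-0.472,"rz":0,"gripper":0.05},{"x":0.47,"y":0,"z":-0.566,"rx":0,"ry":-0.472,"rz":0,"gripper":0.05},{"x":0.47,"y":0,"z":-0.566,"rx":0,"ry":-0.472,"rz":0,"gripper":0.05},{"x":0.47,"y":0,"z":-0.566,"rx":0,"ry":-0.472,"rz":0,"gripper":0.05},{"x":0.47,"y":0,"z":-0.566,"rx":0,"ry":-0.472,"rz":0,"gripper":0.05},{"x":0.47,"y":0,"z":-0.566,"rx":0,"ry":-0.472,"rz":0,"gripper":0.05}])

```text
time: 0.77
position: [350.7, 275.8, 404.6]
tcp_rot: [-90.1, 0.1, 3.9]
contact_force: [1.6, 0.1, 0.2]
grip_width: 50.4
```

```bash
python3 - <<'E'
from h import *
x,y=world(-192,76,(662,-172.5),3.9);print(x,y);go([x,y,404],3.9)
E
```

```text
465.2754563730049 -109.73493061622163
t 0.77 shift m [ 0.0883  0.0012 -0.3924] rot [ 0.0017 -0.0006 -0.001 ] F [1.6 0.1 0.2] w 50.4 pos [350.7 275.8 404.6] rot [-90.1   0.1   3.9] q [-38.  20.  -5. 118.   2.  43.  49.]
```

>>> send_rows(rows=[{"x":0.088,"y":0,"z":-0.392,"rx":0,"ry":0,"rz":0,"gripper":0.05},{"x":0.088,"y":0,"z":-0.392,"rx":0,"ry":0,"rz":0,"gripper":0.05},{"x":0.088,"y":0,"z":-0.392,"rx":0,"ry":0,"rz":0,"gripper":0.05},{"x":0.088,"y":0,"z":-0.392,"rx":0,"ry":0,"rz":0,"gripper":0.05},{"x":0.088,"y":0,"z":-0.392,"rx":0,"ry":0,"rz":0,"gripper":0.05},{"x":0.088,"y":0,"z":-0.392,"rx":0,"ry":0,"rz":0,"gripper":0.05},{"x":0.088,"y":0,"z":-0.392,"rx":0,"ry":0,"rz":0,"gripper":0.05},{"x":0.088,"y":0,"z":-0.392,"rx":0,"ry":0,"rz":0,"gripper":0.05}])

```text
time: 1.43
position: [444.9, -43.9, 405.1]
tcp_rot: [-90.1, 0.1, 3.9]
contact_force: [0.8, 0.3, 0.2]
grip_width: 50.1
```

```bash
python3 - <<'E'
from h import *
x,y=world(-192,76,(662,-172.5),3.9);print(x,y);go([x,y,209],3.9)
E
```

```text
465.2754563730049 -109.73493061622163
t 1.43 shift m [ 0.0161  0.1962 -0.0667] rot [ 0.0016 -0.0006 -0.0011] F [0.8 0.3 0.2] w 50.1 pos [444.9 -43.9 405.1] rot [-90.1   0.1   3.9] q [  2.  20.   1. 118.  -0.  43.  96.]
```

>>> send_rows(rows=[{"x":0.016,"y":0,"z":-0.067,"rx":0,"ry":0,"rz":0,"gripper":0.05},{"x":0.016,"y":0,"z":-0.067,"rx":0,"ry":0,"rz":0,"gripper":0.05},{"x":0.016,"y":0.03,"z":-0.067,"rx":0,"ry":0,"rz":0,"gripper":0.05},{"x":0.016,"y":0.07,"z":-0.067,"rx":0,"ry":0,"rz":0,"gripper":0.05},{"x":0.016,"y":0.11,"z":-0.067,"rx":0,"ry":0,"rz":0,"gripper":0.05},{"x":0.016,"y":0.15,"z":-0.067,"rx":0,"ry":0,"rz":0,"gripper":0.05},{"x":0.016,"y":0.18,"z":-0.067,"rx":0,"ry":0,"rz":0,"gripper":0.05},{"x":0.016,"y":0.194,"z":-0.067,"rx":0,"ry":0,"rz":0,"gripper":0.05}])

```text
time: 2.1
position: [463.9, -109.7, 207.6]
tcp_rot: [-90.0, 0.4, 3.9]
contact_force: [0.0, 0.2, 0.7]
grip_width: 49.8
```

```bash
python3 - <<'E'
from h import *
x,y=world(-192,76,(662,-172.5),3.9);go([x,y,209],3.9)
x,y=world(-115,76,(662,-172.5),3.9);go([x,y,209],3.9)
E
```

```text
t 2.1 shift m [ 0.0014 -0.0014 -0.0001] rot [ 0.0001 -0.0006 -0.0066] F [0.  0.2 0.7] w 49.8 pos [ 463.9 -109.7  207.6] rot [-90.    0.4   3.9] q [ 10.  42.   0. 122.  -1.  16. 104.]
t 2.1 shift m [ 0.0784 -0.002  -0.    ] rot [ 0.0001 -0.0006 -0.0066] F [0.  0.2 0.7] w 49.8 pos [ 463.9 -109.7  207.6] rot [-90.    0.4   3.9] q [ 10.  42.   0. 122.  -1.  16. 104.]
```

>>> send_rows(rows=[{"x":0.008,"y":0,"z":0,"rx":0,"ry":0,"rz":0,"gripper":0.05},{"x":0.018,"y":-0.001,"z":0,"rx":0,"ry":0,"rz":0,"gripper":0.05},{"x":0.028,"y":-0.002,"z":0,"rx":0,"ry":0,"rz":0,"gripper":0.05},{"x":0.038,"y":-0.002,"z":0,"rx":0,"ry":0,"rz":0,"gripper":0.05},{"x":0.048,"y":-0.002,"z":0,"rx":0,"ry":0,"rz":0,"gripper":0.05},{"x":0.058,"y":-0.002,"z":0,"rx":0,"ry":0,"rz":0,"gripper":0.05},{"x":0.066,"y":-0.002,"z":0,"rx":0,"ry":0,"rz":0,"gripper":0.05},{"x":0.072,"y":-0.002,"z":0,"rx":0,"ry":0,"rz":0,"gripper":0.05}])

```text
time: 2.77
position: [536.1, -104.8, 209.8]
tcp_rot: [-90.0, 0.4, 3.9]
contact_force: [-2.8, -0.7, 2.7]
grip_width: 50.0
```

```bash
cat >> h.py <<'E'
CC=(662,-172.5);AA=3.9
def stand(n="side"):
    im,d=r.capture(n);W=cloud(n,d);z=W[...,2];m=(z>37)&(z<43)&(W[...,0]>500)&(W[...,0]<680)&(W[...,1]>-200)&(W[...,1]<-20)
    m=cv2.morphologyEx(m.astype(np.uint8),cv2.MORPH_OPEN,np.ones((3,3)))>0
    c,s,a,k=rect(W,m);a0=np.radians(AA);q=(np.array(c)-CC)@np.array([[np.cos(a0),-np.sin(a0)],[np.sin(a0),np.cos(a0)]])
    print(n,"stand corner frame",q.round(1),s,"rel ang",round((a-AA+45)%90-45,2),k);return im,W
E
python3 - <<'E'
from h import *
stand("side");stand("top")
x,y=world(-110,76,CC,AA);go([x,y,209],3.9)
E
```

```text
side stand corner frame [-63.3  87. ] [100.4  97.5] rel ang 0.96 562
top stand corner frame [-31.4 111.9] [18.3 40.8] rel ang 0.13 58
t 2.87 shift m [ 0.0103  0.0006 -0.0001] rot [ 0.0004 -0.0002 -0.0044] F [-0.4 -0.2  0.7] w 49.7 pos [ 536.8 -104.7  209.6] rot [-90.    0.3   3.9] q [  8.  44.   1. 112.  -1.  24. 103.]
```

The stand is now aligned with the fingers and about 12 mm short of the long ledge.

>>> send_rows(rows=[{"x":0.004,"y":0,"z":0,"rx":0,"ry":0,"rz":0,"gripper":0.05},{"x":0.007,"y":0,"z":0,"rx":0,"ry":0,"rz":0,"gripper":0.05},{"x":0.009,"y":0,"z":0,"rx":0,"ry":0,"rz":0,"gripper":0.05},{"x":0.01,"y":0,"z":0,"rx":0,"ry":0,"rz":0,"gripper":0.05},{"x":0.011,"y":0,"z":0,"rx":0,"ry":0,"rz":0,"gripper":0.05},{"x":0.011,"y":0,"z":0,"rx":0,"ry":0,"rz":0,"gripper":0.05},{"x":0.0115,"y":0,"z":0,"rx":0,"ry":0,"rz":0,"gripper":0.05},{"x":0.0115,"y":0,"z":0,"rx":0,"ry":0,"rz":0,"gripper":0.05}])

```text
time: 3.53
position: [548.4, -103.9, 209.5]
tcp_rot: [-90.0, 0.2, 3.9]
contact_force: [-1.3, -0.3, 1.7]
grip_width: 50.0
```

```bash
python3 - <<'E'
from h import *
stand("side")
go([0,0,209],3.9)
E
```

```text
side stand corner frame [-50.5  87.5] [101.4  95.6] rel ang 0.52 546
t 3.58 shift m [-0.5401  0.0027  0.1409] rot [ 0.0004 -0.0002 -0.0042] F [-2.6 -0.2  2.1] w 50.0 pos [ 548.4 -103.9  209.5] rot [-90.    0.2   3.9] q [  7.  45.   1. 110.  -1.  25. 103.]
```

Almost touching. I creep forward until the force rises.

>>> send_rows(rows=[{"x":0.001,"y":0,"z":0,"rx":0,"ry":0,"rz":0,"gripper":0.05},{"x":0.0015,"y":0,"z":0,"rx":0,"ry":0,"rz":0,"gripper":0.05},{"x":0.002,"y":0,"z":0,"rx":0,"ry":0,"rz":0,"gripper":0.05},{"x":0.0025,"y":0,"z":0,"rx":0,"ry":0,"rz":0,"gripper":0.05},{"x":0.0025,"y":0,"z":0,"rx":0,"ry":0,"rz":0,"gripper":0.05},{"x":0.003,"y":0,"z":0,"rx":0,"ry":0,"rz":0,"gripper":0.05},{"x":0.003,"y":0,"z":0,"rx":0,"ry":0,"rz":0,"gripper":0.05},{"x":0.003,"y":0,"z":0,"rx":0,"ry":0,"rz":0,"gripper":0.05}])

```text
time: 4.25
position: [549.4, -104.0, 209.4]
tcp_rot: [-90.0, 0.6, 3.9]
contact_force: [-7.8, -0.6, 6.0]
grip_width: 49.8
```

>>> send_rows(rows=[{"x":-0.02,"y":0,"z":0,"rx":0,"ry":0,"rz":0,"gripper":0.05},{"x":-0.02,"y":-0.04,"z":0,"rx":0,"ry":0,"rz":0,"gripper":0.05},{"x":-0.02,"y":-0.08,"z":0,"rx":0,"ry":0,"rz":0,"gripper":0.05},{"x":-0.01,"y":-0.08,"z":0.03,"rx":0,"ry":0.12,"rz":0,"gripper":0.05},{"x":0.01,"y":-0.08,"z":0.06,"rx":0,"ry":0.24,"rz":0,"gripper":0.05},{"x":0.04,"y":-0.08,"z":0.08,"rx":0,"ry":0.36,"rz":0,"gripper":0.05},{"x":0.06,"y":-0.08,"z":0.09,"rx":0,"ry":0.48,"rz":0,"gripper":0.05},{"x":0.06,"y":-0.08,"z":0.09,"rx":0,"ry":0.6,"rz":0,"gripper":0.05}])

```text
time: 4.92
position: [608.8, -4.9, 289.4]
tcp_rot: [-89.9, 0.1, -30.4]
contact_force: [-0.0, 0.4, 0.5]
grip_width: 50.0
```

```bash
python3 - <<'E'
from h import *
stand("side")
x,y=world(-50,160,CC,AA);go([x,y,209],AA-90)
E
```

```text
side stand corner frame [-51.1  85.1] [100.5 102.2] rel ang -0.59 978
t 4.97 shift m [ 0.0004  0.08   -0.0108] rot [ 0.0036  0.9642 -0.0029] F [-0.2  0.8  0.1] w 50.1 pos [606.8  -6.8 289. ] rot [-90.1   0.2 -30.9] q [-10.  41.  12. 100. -13.  40.  69.]
```

>>> send_rows(rows=[{"x":0,"y":0,"z":-0.01,"rx":0,"ry":0.12,"rz":0,"gripper":0.05},{"x":0,"y":0,"z":-0.01,"rx":0,"ry":0.24,"rz":0,"gripper":0.05},{"x":0,"y":0,"z":-0.01,"rx":0,"ry":0.36,"rz":0,"gripper":0.05},{"x":0,"y":0,"z":-0.01,"rx":0,"ry":0.48,"rz":0,"gripper":0.05},{"x":0,"y":0.02,"z":-0.01,"rx":0,"ry":0.6,"rz":0,"gripper":0.05},{"x":0,"y":0.04,"z":-0.01,"rx":0,"ry":0.72,"rz":0,"gripper":0.05},{"x":0,"y":0.04,"z":-0.01,"rx":0,"ry":0.84,"rz":0,"gripper":0.05},{"x":0,"y":0.04,"z":-0.01,"rx":0,"ry":0.964,"rz":0,"gripper":0.05}])

```text
time: 5.63
position: [601.2, -15.8, 247.8]
tcp_rot: [-90.3, 0.0, -86.3]
contact_force: [-0.4, 0.3, -0.0]
grip_width: 50.4
```

```bash
python3 - <<'E'
from h import *
x,y=world(-50,160,CC,AA);go([x,y,209],AA-90)
x,y=world(-50,118,CC,AA);go([x,y,209],AA-90)
E
```

```text
t 5.63 shift m [0.0005 0.0388 0.0002] rot [ 0.0054 -0.0037 -0.0004] F [-0.4  0.3 -0. ] w 50.4 pos [601.2 -15.8 247.8] rot [-90.3   0.  -86.3] q [-17.  47.  26. 102. -30.  38.  30.]
t 5.63 shift m [0.0425 0.0388 0.0004] rot [ 0.0054 -0.0037 -0.0004] F [-0.4  0.3 -0. ] w 50.4 pos [601.2 -15.8 247.8] rot [-90.3   0.  -86.3] q [-17.  47.  26. 102. -30.  38.  30.]
```

>>> send_rows(rows=[{"x":0,"y":0.025,"z":0,"rx":0,"ry":0,"rz":0,"gripper":0.05},{"x":0,"y":0.039,"z":0,"rx":0,"ry":0,"rz":0,"gripper":0.05},{"x":0.002,"y":0.039,"z":0,"rx":0,"ry":0,"rz":0,"gripper":0.05},{"x":0.01,"y":0.039,"z":0,"rx":0,"ry":0,"rz":0,"gripper":0.05},{"x":0.018,"y":0.039,"z":0,"rx":0,"ry":0,"rz":0,"gripper":0.05},{"x":0.026,"y":0.039,"z":0,"rx":0,"ry":0,"rz":0,"gripper":0.05},{"x":0.034,"y":0.039,"z":0,"rx":0,"ry":0,"rz":0,"gripper":0.05},{"x":0.041,"y":0.039,"z":0,"rx":0,"ry":0,"rz":0,"gripper":0.05}])

```text
time: 6.3
position: [604.0, -57.6, 209.8]
tcp_rot: [-90.2, 0.1, -86.3]
contact_force: [0.7, 3.4, 2.9]
grip_width: 50.1
```

```bash
python3 - <<'E'
from h import *
stand("side")
x,y=world(-50,108,CC,AA);go([x,y,209],AA-90)
E
```

```text
side stand corner frame [-61.9  71.6] [115.7  95.3] rel ang 23.85 371
t 6.35 shift m [0.0089 0.0008 0.0002] rot [ 0.0034 -0.0057  0.0007] F [0.9 2.  1.5] w 49.8 pos [604.  -59.3 209.8] rot [-90.2  -0.  -86.4] q [-11.  50.  23. 102. -32.  35.  35.]
```

>>> send_rows(rows=[{"x":0.003,"y":0,"z":0,"rx":0,"ry":0,"rz":0,"gripper":0.05},{"x":0.006,"y":0,"z":0,"rx":0,"ry":0,"rz":0,"gripper":0.05},{"x":0.0075,"y":0,"z":0,"rx":0,"ry":0,"rz":0,"gripper":0.05},{"x":0.0085,"y":0,"z":0,"rx":0,"ry":0,"rz":0,"gripper":0.05},{"x":0.0095,"y":0,"z":0,"rx":0,"ry":0,"rz":0,"gripper":0.05},{"x":0.0105,"y":0,"z":0,"rx":0,"ry":0,"rz":0,"gripper":0.05},{"x":0.011,"y":0,"z":0,"rx":0,"ry":0,"rz":0,"gripper":0.05},{"x":0.011,"y":0,"z":0,"rx":0,"ry":0,"rz":0,"gripper":0.05}])

```text
time: 7.02
position: [604.7, -66.3, 210.2]
tcp_rot: [-90.3, 0.4, -86.3]
contact_force: [-0.3, 9.8, 6.6]
grip_width: 50.0
```

```bash
python3 - <<'E'
from h import *
x,y=world(-50,108,CC,AA);go([x,y,209],AA-90)
E
```

```text
t 7.02 shift m [ 0.0019  0.0012 -0.0001] rot [ 0.0047 -0.0033 -0.0066] F [-0.3  9.8  6.6] w 50.0 pos [604.7 -66.3 210.2] rot [-90.3   0.4 -86.3] q [-10.  50.  23. 102. -32.  35.  36.]
```

>>> send_rows(rows=[{"x":0.003,"y":0,"z":0,"rx":0,"ry":0,"rz":0,"gripper":0.05},{"x":0.004,"y":0,"z":0,"rx":0,"ry":0,"rz":0,"gripper":0.05},{"x":0.004,"y":0,"z":0,"rx":0,"ry":0,"rz":0,"gripper":0.05},{"x":0.004,"y":0,"z":0,"rx":0,"ry":0,"rz":0,"gripper":0.05},{"x":0.004,"y":0,"z":0,"rx":0,"ry":0,"rz":0,"gripper":0.05},{"x":-0.015,"y":0,"z":0,"rx":0,"ry":0,"rz":0,"gripper":0.05},{"x":-0.025,"y":-0.035,"z":0,"rx":0,"ry":0,"rz":0,"gripper":0.05},{"x":-0.025,"y":-0.075,"z":0,"rx":0,"ry":0,"rz":0,"gripper":0.05}])

```text
time: 7.68
position: [602.3, -39.4, 283.3]
tcp_rot: [-90.7, 0.5, -86.1]
contact_force: [0.5, 0.8, -0.7]
grip_width: 49.8
```

```bash
python3 - <<'E'
from h import *
im,W=stand("side");cv2.imwrite("pics/s1.png",cv2.resize(im[130:250,200:360],None,fx=4,fy=4,interpolation=cv2.INTER_CUBIC));print(corner_fit(W))
x,y=world(-132,62,CC,AA);go([x,y,285],AA)
E
```

```text
side stand corner frame [-50.7  50.3] [102.4 102. ] rel ang 0.5 832
(array([ 664.39678935, -169.30839747]), np.float64(5.005080885445321), np.float64(-4.689325076461113))
t 7.73 shift m [ 0.0721  0.007  -0.0844] rot [-6.400e-03 -1.573e+00 -5.000e-04] F [ 1.8 -1.6  3.8] w 50.1 pos [605.5 -42.2 292.6] rot [-89.8   0.3 -86.2] q [-15.  43.  28. 100. -28.  43.  31.]
```

View pics/s1.png

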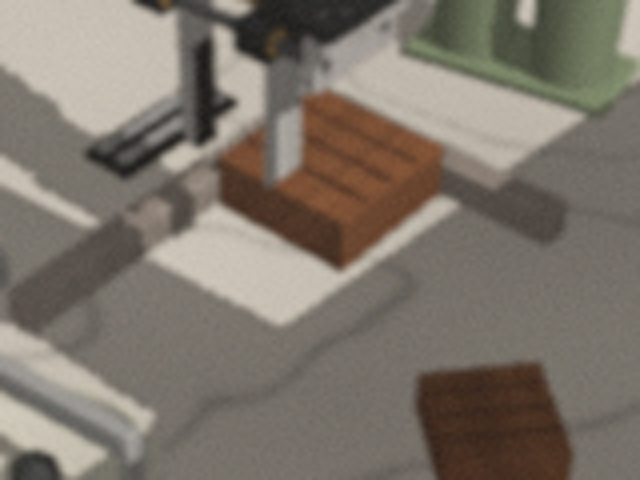

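The crop shows the stand in the corner against both ledges, its top spanning about (220,160)–(440,150). Measured, it is at (-50.7, 50.3). I press once more along +x with the back of the finger to make sure of the contact.

```bash
python3 - <<'E'
from h import *
x,y=world(-153,50,CC,AA);go([x,y,285],AA-90)
x,y=world(-153,50,CC,AA);go([x,y,212],AA-90)
E
```

```text
t 7.73 shift m [ 0.0841  0.0068 -0.1054] rot [-0.0038 -0.0022 -0.0044] F [ 1.8 -1.6  3.8] w 50.1 pos [605.5 -42.2 292.6] rot [-89.8   0.3 -86.2] q [-15.  43.  28. 100. -28.  43.  31.]
t 7.73 shift m [ 0.0845  0.0798 -0.1056] rot [-0.0038 -0.0022 -0.0044] F [ 1.8 -1.6  3.8] w 50.1 pos [605.5 -42.2 292.6] rot [-89.8   0.3 -86.2] q [-15.  43.  28. 100. -28.  43.  31.]
```

>>> send_rows(rows=[{"x":0.025,"y":0,"z":-0.033,"rx":0,"ry":0,"rz":0,"gripper":0.05},{"x":0.05,"y":0,"z":-0.065,"rx":0,"ry":0,"rz":0,"gripper":0.05},{"x":0.075,"y":0,"z":-0.095,"rx":0,"ry":0,"rz":0,"gripper":0.05},{"x":0.084,"y":0,"z":-0.105,"rx":0,"ry":0,"rz":0,"gripper":0.05},{"x":0.084,"y":0.03,"z":-0.105,"rx":0,"ry":0,"rz":0,"gripper":0.05},{"x":0.084,"y":0.06,"z":-0.105,"rx":0,"ry":0,"rz":0,"gripper":0.05},{"x":0.084,"y":0.08,"z":-0.105,"rx":0,"ry":0,"rz":0,"gripper":0.05},{"x":0.084,"y":0.08,"z":-0.105,"rx":0,"ry":0,"rz":0,"gripper":0.05}])

```text
time: 8.4
position: [505.5, -132.9, 208.7]
tcp_rot: [-90.1, 0.3, -86.3]
contact_force: [0.5, 0.3, -0.2]
grip_width: 49.8
```

>>> send_rows(rows=[{"x":0,"y":0,"z":0.004,"rx":0,"ry":0,"rz":0,"gripper":0.05},{"x":0,"y":0,"z":0.008,"rx":0,"ry":0,"rz":0,"gripper":0.05},{"x":0,"y":0,"z":0.011,"rx":0,"ry":0,"rz":0,"gripper":0.05},{"x":0,"y":0,"z":0.013,"rx":0,"ry":0,"rz":0,"gripper":0.05},{"x":0,"y":0,"z":0.015,"rx":0,"ry":0,"rz":0,"gripper":0.05},{"x":0,"y":0,"z":0.016,"rx":0,"ry":0,"rz":0,"gripper":0.05},{"x":0,"y":0,"z":0.017,"rx":0,"ry":0,"rz":0,"gripper":0.05},{"x":0,"y":0,"z":0.017,"rx":0,"ry":0,"rz":0,"gripper":0.05}])

```text
time: 9.07
position: [521.9, -131.8, 208.9]
tcp_rot: [-90.1, 0.3, -86.3]
contact_force: [-3.1, 0.1, 2.7]
grip_width: 50.0
```

```bash
python3 - <<'E'
from h import *
x,y=world(-137.5,50,CC,AA);go([x,y,212],AA-90)
E
```

```text
t 9.07 shift m [ 0.0001 -0.0031 -0.0005] rot [ 0.0022 -0.0032 -0.0056] F [-3.1  0.1  2.7] w 50.0 pos [ 521.9 -131.8  208.9] rot [-90.1   0.3 -86.3] q [ -1.  46.  19. 113. -33.  26.  47.]
```

Contact is just starting. I press another 5 mm of command, then retreat.

>>> send_rows(rows=[{"x":0,"y":0,"z":0.002,"rx":0,"ry":0,"rz":0,"gripper":0.05},{"x":0,"y":0,"z":0.003,"rx":0,"ry":0,"rz":0,"gripper":0.05},{"x":0,"y":0,"z":0.004,"rx":0,"ry":0,"rz":0,"gripper":0.05},{"x":0,"y":0,"z":0.004,"rx":0,"ry":0,"rz":0,"gripper":0.05},{"x":0,"y":0,"z":0.005,"rx":0,"ry":0,"rz":0,"gripper":0.05},{"x":0,"y":0,"z":0.005,"rx":0,"ry":0,"rz":0,"gripper":0.05},{"x":0,"y":0,"z":0.005,"rx":0,"ry":0,"rz":0,"gripper":0.05},{"x":0,"y":0,"z":0.005,"rx":0,"ry":0,"rz":0,"gripper":0.05}])

```text
time: 9.73
position: [523.6, -131.9, 208.7]
tcp_rot: [-90.6, 0.5, -86.4]
contact_force: [-11.2, -0.8, 9.2]
grip_width: 50.0
```

>>> send_rows(rows=[{"x":0,"y":0,"z":-0.02,"rx":0,"ry":0,"rz":0,"gripper":0.05},{"x":0,"y":-0.03,"z":-0.025,"rx":0,"ry":0,"rz":0,"gripper":0.05},{"x":0,"y":-0.07,"z":-0.025,"rx":0,"ry":0,"rz":0,"gripper":0.05},{"x":0,"y":-0.11,"z":-0.025,"rx":0,"ry":0,"rz":0,"gripper":0.04},{"x":0,"y":-0.15,"z":-0.025,"rx":0,"ry":0,"rz":0,"gripper":0.04},{"x":-0.03,"y":-0.15,"z":-0.025,"rx":0,"ry":-0.12,"rz":0,"gripper":0.04},{"x":-0.07,"y":-0.15,"z":-0.025,"rx":0,"ry":-0.24,"rz":0,"gripper":0.04},{"x":-0.11,"y":-0.15,"z":-0.025,"rx":0,"ry":-0.36,"rz":0,"gripper":0.04}])

```text
time: 10.4
position: [493.8, -24.1, 361.2]
tcp_rot: [-90.1, 0.5, -65.5]
contact_force: [0.7, 0.3, -0.0]
grip_width: 40.2
```

```bash
python3 - <<'E'
from h import *
im,W=stand("side");im,W=stand("top")
# dish bar now
for n in("side","top"):
    im,d=r.capture(n);W=cloud(n,d);z=W[...,2]
    m=(z>88)&(z<99)&(W[...,0]>460)&(W[...,0]<630)&(W[...,1]>130)&(W[...,1]<205)
    print(n,rect(W,m))
go([544.5,164.5,370],9.6)
E
```

```text
side stand corner frame [-50.3  50.5] [100.9 100.9] rel ang -0.41 837
top stand corner frame [-52.8  32. ] [89.5 67.7] rel ang -1.87 245
side (array([543.2, 165.7]), array([139.5,  12.7]), 9.42, 380)
top (array([544.5, 163.4]), array([137.7,  10.9]), 9.72, 175)
t 10.6 shift m [-0.1505 -0.0089  0.1239] rot [-0.0028 -1.3126 -0.012 ] F [-0.4 -0.4 -0.4] w 39.6 pos [493.7 -23.6 360.1] rot [-90.3   0.6 -65.6] q [-18.  29.  26. 114. -19.  41.  44.]
```

>>> send_rows(rows=[{"x":-0.02,"y":-0.009,"z":0.015,"rx":0,"ry":-0.12,"rz":0,"gripper":0.04},{"x":-0.04,"y":-0.009,"z":0.03,"rx":0,"ry":-0.24,"rz":0,"gripper":0.04},{"x":-0.06,"y":-0.009,"z":0.045,"rx":0,"ry":-0.36,"rz":0,"gripper":0.04},{"x":-0.08,"y":-0.009,"z":0.06,"rx":0,"ry":-0.48,"rz":0,"gripper":0.04},{"x":-0.1,"y":-0.009,"z":0.08,"rx":0,"ry":-0.6,"rz":0,"gripper":0.04},{"x":-0.12,"y":-0.009,"z":0.1,"rx":0,"ry":-0.72,"rz":0,"gripper":0.04},{"x":-0.14,"y":-0.009,"z":0.12,"rx":0,"ry":-0.84,"rz":0,"gripper":0.04},{"x":-0.15,"y":-0.009,"z":0.124,"rx":0,"ry":-0.96,"rz":0,"gripper":0.04}])

```text
time: 11.27
position: [547.1, 166.3, 370.0]
tcp_rot: [-89.5, 0.4, -10.3]
contact_force: [0.2, -0.2, -0.0]
grip_width: 40.0
```

```bash
python3 - <<'E'
from h import *
go([544,164.5,320],9.6)
E
```

```text
t 11.27 shift m [-0.0024  0.05   -0.0028] rot [-0.0093 -0.3472 -0.0053] F [ 0.2 -0.2 -0. ] w 40.0 pos [547.1 166.3 370. ] rot [-89.5   0.4 -10.3] q [-26.  32.  10. 102.  -8.  47.  68.]
```

>>> send_rows(rows=[{"x":-0.0024,"y":0,"z":-0.003,"rx":-0.009,"ry":-0.12,"rz":-0.005,"gripper":0.04},{"x":-0.0024,"y":0,"z":-0.003,"rx":-0.009,"ry":-0.24,"rz":-0.005,"gripper":0.04},{"x":-0.0024,"y":0,"z":-0.003,"rx":-0.009,"ry":-0.347,"rz":-0.005,"gripper":0.04},{"x":-0.0024,"y":0.01,"z":-0.003,"rx":-0.009,"ry":-0.347,"rz":-0.005,"gripper":0.04},{"x":-0.0024,"y":0.03,"z":-0.003,"rx":-0.009,"ry":-0.347,"rz":-0.005,"gripper":0.04},{"x":-0.0024,"y":0.045,"z":-0.003,"rx":-0.009,"ry":-0.347,"rz":-0.005,"gripper":0.04},{"x":-0.0024,"y":0.05,"z":-0.003,"rx":-0.009,"ry":-0.347,"rz":-0.005,"gripper":0.04},{"x":-0.0024,"y":0.05,"z":-0.003,"rx":-0.009,"ry":-0.347,"rz":-0.005,"gripper":0.04}])

```text
time: 11.93
position: [543.8, 163.0, 318.1]
tcp_rot: [-90.1, 0.2, 9.3]
contact_force: [0.7, 0.2, 0.5]
grip_width: 39.5
```

```bash
python3 - <<'E'
from h import *
im,d=r.capture("side");a=im[130:310,120:300];cv2.imwrite("pics/g1.png",cv2.resize(a,None,fx=3.3,fy=3.3,interpolation=cv2.INTER_CUBIC))
go([544,164.5,267],9.6)
E
```

```text
t 11.98 shift m [0.0001 0.0522 0.0011] rot [ 0.0005 -0.0034 -0.0015] F [ 0.2 -0.3 -0.2] w 39.8 pos [544.2 163.4 319.2] rot [-90.    0.1   9.4] q [-22.  36.   4. 105.  -4.  39.  84.]
```

View pics/g1.png

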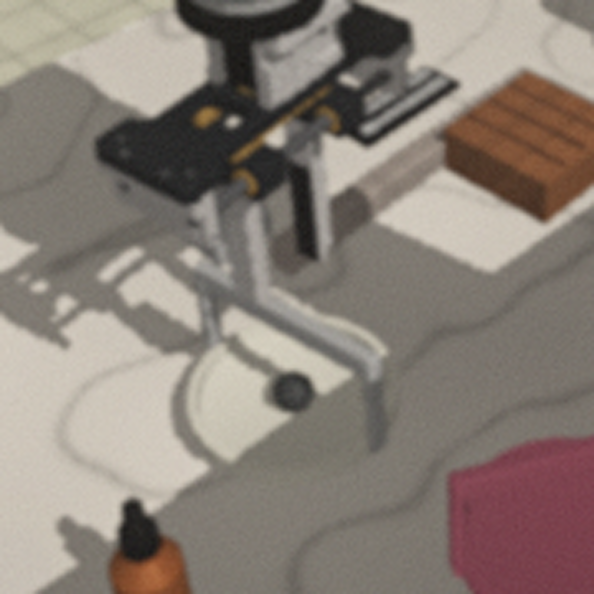

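The fingers straddle the bar at about (250,280), with the ball in the middle at (293,390). I descend and close.

>>> send_rows(rows=[{"x":0,"y":0.015,"z":0.001,"rx":0,"ry":-0.003,"rz":0,"gripper":0.04},{"x":0,"y":0.035,"z":0.001,"rx":0,"ry":-0.003,"rz":0,"gripper":0.04},{"x":0,"y":0.048,"z":0.001,"rx":0,"ry":-0.003,"rz":0,"gripper":0.04},{"x":0,"y":0.052,"z":0.001,"rx":0,"ry":-0.003,"rz":0,"gripper":0.04},{"x":0,"y":0.052,"z":0.001,"rx":0,"ry":-0.003,"rz":0,"gripper":0.028},{"x":0,"y":0.052,"z":0.001,"rx":0,"ry":-0.003,"rz":0,"gripper":0.02},{"x":0,"y":0.052,"z":0.001,"rx":0,"ry":-0.003,"rz":0,"gripper":0.016},{"x":0,"y":0.052,"z":0.001,"rx":0,"ry":-0.003,"rz":0,"gripper":0.014}], grip_force=30)

```text
time: 12.65
position: [544.4, 164.5, 268.3]
tcp_rot: [-90.0, -0.0, 9.6]
contact_force: [0.1, 1.0, 0.8]
grip_width: 16.9
```

>>> send_rows(rows=[{"x":0,"y":0,"z":0,"rx":0,"ry":0,"rz":0,"gripper":0.012},{"x":0,"y":0,"z":0,"rx":0,"ry":0,"rz":0,"gripper":0.011},{"x":0,"y":0,"z":0,"rx":0,"ry":0,"rz":0,"gripper":0.01},{"x":0,"y":0,"z":0,"rx":0,"ry":0,"rz":0,"gripper":0.008},{"x":0,"y":0,"z":0,"rx":0,"ry":0,"rz":0,"gripper":0.005},{"x":0,"y":0,"z":0,"rx":0,"ry":0,"rz":0,"gripper":0.005},{"x":0,"y":0,"z":0,"rx":0,"ry":0,"rz":0,"gripper":0.005},{"x":0,"y":0,"z":0,"rx":0,"ry":0,"rz":0,"gripper":0.005}])

```text
time: 13.32
position: [544.5, 165.2, 268.7]
tcp_rot: [-89.9, -0.1, 9.6]
contact_force: [-1.2, 4.2, 5.4]
grip_width: 10.0
```

```bash
python3 - <<'E'
from h import *
go([544,164.5,267],9.6)
E
```

```text
t 13.32 shift m [-0.0006  0.0017 -0.0006] rot [-0.0009 -0.0002  0.0013] F [-1.2  4.2  5.4] w 10.0 pos [544.5 165.2 268.7] rot [-89.9  -0.1   9.6] q [-22.  40.   4. 107.  -4.  33.  84.]
```

>>> send_rows(rows=[{"x":0,"y":-0.002,"z":0,"rx":0,"ry":0,"rz":0,"gripper":0.005},{"x":0,"y":-0.006,"z":0,"rx":0,"ry":0,"rz":0,"gripper":0.005},{"x":0,"y":-0.012,"z":0,"rx":0,"ry":0,"rz":0,"gripper":0.005},{"x":0,"y":-0.02,"z":0,"rx":0,"ry":0,"rz":0,"gripper":0.005},{"x":0,"y":-0.028,"z":0,"rx":0,"ry":0,"rz":0,"gripper":0.005},{"x":0,"y":-0.034,"z":0,"rx":0,"ry":0,"rz":0,"gripper":0.005},{"x":0,"y":-0.038,"z":0,"rx":0,"ry":0,"rz":0,"gripper":0.005},{"x":0,"y":-0.04,"z":0,"rx":0,"ry":0,"rz":0,"gripper":0.005}])

```text
time: 13.98
position: [544.7, 165.1, 309.8]
tcp_rot: [-89.9, -0.2, 9.6]
contact_force: [-0.5, 0.3, -3.7]
grip_width: 9.9
```

```bash
cat >> h.py <<'E'
def dish():
    for n in("side","top"):
        im,d=r.capture(n);W=cloud(n,d);s=r.get_state();p=s["position"];z=W[...,2]
        near=np.hypot(W[...,0]-p[0],W[...,1]-p[1])<85
        rel=z-(p[2]-180)  # rel to grip
        # rim points (61 below grip) -> plane & circle
        m=near&(abs(rel+62)<5);P=W[m]
        hs=cv2.cvtColor(im,cv2.COLOR_BGR2HSV)
        ball=near&(hs[...,2]<75)&(rel<-40)&(rel>-85)
        k,L,st,ce=cv2.connectedComponentsWithStats(ball.astype(np.uint8));
        print(n,"rim z",np.median(P[:,2]).round(1) if len(P) else None,"n",len(P),"bar",rect(W,near&(rel>-8)&(rel<13)) if (near&(rel>-8)).sum()>9 else None)
        if k>1:
            i=1+st[1:,4].argmax();b=W[L==i];print("  ball px",ce[i].round(1),st[i,4],"xyz",np.median(b,0).round(1),"tcp",p.round(1))
        if len(P)>30:
            c=np.linalg.lstsq(np.c_[P[:,:2]-p[:2],np.ones(len(P))],P[:,2],rcond=None)[0];print("  rim tilt deg",np.degrees(c[:2]).round(1))
    return im
E
python3 - <<'E'
from h import *
dish()
im,d=r.capture("side");a=im[100:280,120:300];cv2.imwrite("pics/g2.png",cv2.resize(a,None,fx=3.3,fy=3.3,interpolation=cv2.INTER_CUBIC))
go([544.5,165.2,348],9.6)
E
```

```text
side rim z 66.7 n 539 bar (array([533. , 162.2]), array([115.9,  35.1]), 20.44, 484)
  ball px [206.7 233.9] 91 xyz [539.3 169.6  70.9] tcp [544.6 165.1 309.7]
  rim tilt deg [ 0.  -0.2]
top rim z 65.8 n 70 bar (array([0., 0.]), array([0., 0.]), 0.0, 0)
  ball px [228. 186.] 1 xyz [560.8 128.5  61.2] tcp [544.5 165.1 309.2]
  rim tilt deg [-1.8 -2. ]
t 14.13 shift m [ 0.0002 -0.0392  0.0001] rot [-0.0009 -0.0002  0.0014] F [-0.1  0.3 -3.7] w 9.5 pos [544.4 165.1 308.8] rot [-89.9  -0.1   9.6] q [-22.  37.   4. 106.  -4.  38.  84.]
```

View pics/g2.png

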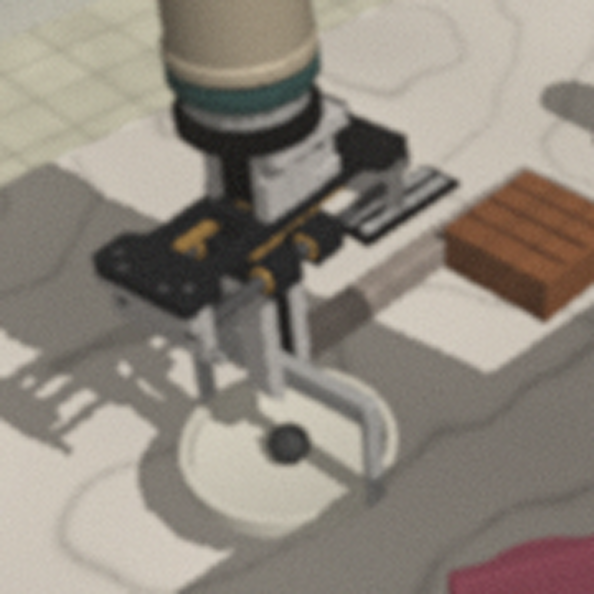

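The dish is lifted level with the ball in the middle at (288,443). I raise it a further 40 mm before turning.

>>> send_rows(rows=[{"x":0,"y":-0.002,"z":0,"rx":0,"ry":0,"rz":0,"gripper":0.005},{"x":0,"y":-0.006,"z":0,"rx":0,"ry":0,"rz":0,"gripper":0.005},{"x":0,"y":-0.012,"z":0,"rx":0,"ry":0,"rz":0,"gripper":0.005},{"x":0,"y":-0.02,"z":0,"rx":0,"ry":0,"rz":0,"gripper":0.005},{"x":0,"y":-0.028,"z":0,"rx":0,"ry":0,"rz":0,"gripper":0.005},{"x":0,"y":-0.034,"z":0,"rx":0,"ry":0,"rz":0,"gripper":0.005},{"x":0,"y":-0.038,"z":0,"rx":0,"ry":0,"rz":0,"gripper":0.005},{"x":0,"y":-0.04,"z":0,"rx":0,"ry":0,"rz":0,"gripper":0.005}])

```text
time: 14.8
position: [544.5, 165.1, 349.9]
tcp_rot: [-89.9, -0.2, 9.6]
contact_force: [-0.4, 0.2, -4.1]
grip_width: 10.2
```

>>> send_rows(rows=[{"x":0,"y":0,"z":0,"rx":0,"ry":0.03,"rz":0,"gripper":0.005},{"x":0,"y":0,"z":0,"rx":0,"ry":0.09,"rz":0,"gripper":0.005},{"x":0,"y":0,"z":0,"rx":0,"ry":0.18,"rz":0,"gripper":0.005},{"x":0,"y":0,"z":0,"rx":0,"ry":0.28,"rz":0,"gripper":0.005},{"x":0,"y":0,"z":0,"rx":0,"ry":0.38,"rz":0,"gripper":0.005},{"x":0,"y":0,"z":0,"rx":0,"ry":0.47,"rz":0,"gripper":0.005},{"x":0,"y":0,"z":0,"rx":0,"ry":0.53,"rz":0,"gripper":0.005},{"x":0,"y":0,"z":0,"rx":0,"ry":0.56,"rz":0,"gripper":0.005}])

```text
time: 15.47
position: [544.3, 165.3, 349.6]
tcp_rot: [-89.9, -0.1, -22.7]
contact_force: [-0.4, -0.0, -2.7]
grip_width: 9.6
```

```bash
python3 - <<'E'
from h import *
go([544.5,165.2,348],AA-90)
E
```

```text
t 15.47 shift m [ 0.0002  0.0016 -0.    ] rot [-2.6000e-03  1.1067e+00  2.0000e-04] F [-0.4 -0.  -2.7] w 9.6 pos [544.3 165.3 349.6] rot [-89.9  -0.1 -22.7] q [-29.  34.  14. 104. -11.  44.  59.]
```

>>> send_rows(rows=[{"x":0,"y":0,"z":0,"rx":0,"ry":0.03,"rz":0,"gripper":0.005},{"x":0,"y":0,"z":0,"rx":0,"ry":0.09,"rz":0,"gripper":0.005},{"x":0,"y":0,"z":0,"rx":0,"ry":0.18,"rz":0,"gripper":0.005},{"x":0,"y":0,"z":0,"rx":0,"ry":0.28,"rz":0,"gripper":0.005},{"x":0,"y":0,"z":0,"rx":0,"ry":0.38,"rz":0,"gripper":0.005},{"x":0,"y":0,"z":0,"rx":0,"ry":0.47,"rz":0,"gripper":0.005},{"x":0,"y":0,"z":0,"rx":0,"ry":0.53,"rz":0,"gripper":0.005},{"x":0,"y":0,"z":0,"rx":0,"ry":0.56,"rz":0,"gripper":0.005}])

```text
time: 16.13
position: [544.2, 165.5, 349.3]
tcp_rot: [-89.9, -0.0, -54.9]
contact_force: [-0.4, 0.5, -3.0]
grip_width: 9.9
```

>>> send_rows(rows=[{"x":0,"y":0,"z":0,"rx":0,"ry":0.03,"rz":0,"gripper":0.005},{"x":0,"y":0,"z":0,"rx":0,"ry":0.09,"rz":0,"gripper":0.005},{"x":0,"y":0,"z":0,"rx":0,"ry":0.18,"rz":0,"gripper":0.005},{"x":0,"y":0,"z":0,"rx":0,"ry":0.28,"rz":0,"gripper":0.005},{"x":0,"y":0,"z":0,"rx":0,"ry":0.38,"rz":0,"gripper":0.005},{"x":0,"y":0,"z":0,"rx":0,"ry":0.46,"rz":0,"gripper":0.005},{"x":0,"y":0,"z":0,"rx":0,"ry":0.52,"rz":0,"gripper":0.005},{"x":0,"y":0,"z":0,"rx":0,"ry":0.545,"rz":0,"gripper":0.005}])

```text
time: 16.8
position: [544.1, 165.7, 349.1]
tcp_rot: [-89.9, 0.1, -86.2]
contact_force: [-0.1, -0.3, -4.5]
grip_width: 9.9
```

```bash
python3 - <<'E'
from h import *
dish()
x,y=world(-50.2,50.2,CC,AA);go([x,y,349],AA-90)
E
```

```text
side rim z 106.0 n 503 bar (array([542.7, 167. ]), array([137.1,  33.6]), 84.17, 504)
  ball px [203.9 219.8] 92 xyz [540.7 172.1 110.1] tcp [544.1 165.7 349.1]
  rim tilt deg [0.8 0.2]
top rim z 105.5 n 103 bar (array([549.2, 116. ]), array([12.6, 42.1]), 1.4, 80)
  ball px [237. 188.] 1 xyz [544.7  98.1 127.6] tcp [544.1 165.7 349.2]
  rim tilt deg [0.  0.1]
t 16.9 shift m [ 0.2953 -0.      0.0443] rot [-0.0013  0.0006 -0.0009] F [ 0.1 -0.3 -3.5] w 9.9 pos [544.1 165.7 349.2] rot [-89.9   0.  -86.1] q [-40.  37.  32. 104. -26.  46.   9.]
```

>>> send_rows(rows=[{"x":0.003,"y":0,"z":0.0005,"rx":0,"ry":0,"rz":0,"gripper":0.005},{"x":0.01,"y":0,"z":0.0015,"rx":0,"ry":0,"rz":0,"gripper":0.005},{"x":0.02,"y":0,"z":0.003,"rx":0,"ry":0,"rz":0,"gripper":0.005},{"x":0.031,"y":0,"z":0.0046,"rx":0,"ry":0,"rz":0,"gripper":0.005},{"x":0.042,"y":0,"z":0.0063,"rx":0,"ry":0,"rz":0,"gripper":0.005},{"x":0.051,"y":0,"z":0.0077,"rx":0,"ry":0,"rz":0,"gripper":0.005},{"x":0.057,"y":0,"z":0.0086,"rx":0,"ry":0,"rz":0,"gripper":0.005},{"x":0.059,"y":0,"z":0.0089,"rx":0,"ry":0,"rz":0,"gripper":0.005}])

```text
time: 17.57
position: [557.4, 105.4, 349.3]
tcp_rot: [-89.9, 0.0, -86.2]
contact_force: [0.9, -0.1, -3.9]
grip_width: 9.7
```

```bash
python3 - <<'E'
from h import *
dish()
x,y=world(-50.2,50.2,CC,AA);go([x,y,349],AA-90)
E
```

```text
side rim z 106.2 n 477 bar (array([556.3, 106.1]), array([136.2,  34.1]), 83.0, 491)
  ball px [223.7 201.6] 111 xyz [552.3 110.6 110.7] tcp [557.3 105.9 349.3]
  rim tilt deg [0.6 0.1]
top rim z 106.0 n 90 bar (array([562. ,  53.9]), array([ 9.9, 36.7]), 1.13, 73)
  rim tilt deg [-0.1  1.1]
t 17.67 shift m [ 0.2356 -0.      0.0355] rot [-0.0013 -0.0005 -0.0009] F [ 0.4 -0.  -4. ] w 9.8 pos [557.2 106.8 349.2] rot [-89.9   0.1 -86.1] q [-34.  37.  32. 104. -26.  46.  15.]
```

Ball steady. I repeat the same step.

>>> send_rows(rows=[{"x":0.003,"y":0,"z":0.0005,"rx":0,"ry":0,"rz":0,"gripper":0.005},{"x":0.01,"y":0,"z":0.0015,"rx":0,"ry":0,"rz":0,"gripper":0.005},{"x":0.02,"y":0,"z":0.003,"rx":0,"ry":0,"rz":0,"gripper":0.005},{"x":0.031,"y":0,"z":0.0046,"rx":0,"ry":0,"rz":0,"gripper":0.005},{"x":0.042,"y":0,"z":0.0063,"rx":0,"ry":0,"rz":0,"gripper":0.005},{"x":0.051,"y":0,"z":0.0077,"rx":0,"ry":0,"rz":0,"gripper":0.005},{"x":0.057,"y":0,"z":0.0086,"rx":0,"ry":0,"rz":0,"gripper":0.005},{"x":0.059,"y":0,"z":0.0089,"rx":0,"ry":0,"rz":0,"gripper":0.005}])

```text
time: 18.33
position: [570.3, 46.6, 349.3]
tcp_rot: [-89.9, 0.0, -86.3]
contact_force: [0.3, 0.2, -4.3]
grip_width: 9.8
```

>>> send_rows(rows=[{"x":0.003,"y":0,"z":0.0005,"rx":0,"ry":0,"rz":0,"gripper":0.005},{"x":0.01,"y":0,"z":0.0015,"rx":0,"ry":0,"rz":0,"gripper":0.005},{"x":0.02,"y":0,"z":0.003,"rx":0,"ry":0,"rz":0,"gripper":0.005},{"x":0.031,"y":0,"z":0.0046,"rx":0,"ry":0,"rz":0,"gripper":0.005},{"x":0.042,"y":0,"z":0.0063,"rx":0,"ry":0,"rz":0,"gripper":0.005},{"x":0.051,"y":0,"z":0.0077,"rx":0,"ry":0,"rz":0,"gripper":0.005},{"x":0.057,"y":0,"z":0.0086,"rx":0,"ry":0,"rz":0,"gripper":0.005},{"x":0.059,"y":0,"z":0.0089,"rx":0,"ry":0,"rz":0,"gripper":0.005}])

```text
time: 19.0
position: [583.2, -13.7, 349.4]
tcp_rot: [-89.9, -0.0, -86.4]
contact_force: [-0.3, -0.4, -3.0]
grip_width: 9.3
```

>>> send_rows(rows=[{"x":0.003,"y":0,"z":0.0005,"rx":0,"ry":0,"rz":0,"gripper":0.005},{"x":0.01,"y":0,"z":0.0015,"rx":0,"ry":0,"rz":0,"gripper":0.005},{"x":0.02,"y":0,"z":0.003,"rx":0,"ry":0,"rz":0,"gripper":0.005},{"x":0.031,"y":0,"z":0.0046,"rx":0,"ry":0,"rz":0,"gripper":0.005},{"x":0.042,"y":0,"z":0.0063,"rx":0,"ry":0,"rz":0,"gripper":0.005},{"x":0.051,"y":0,"z":0.0077,"rx":0,"ry":0,"rz":0,"gripper":0.005},{"x":0.057,"y":0,"z":0.0086,"rx":0,"ry":0,"rz":0,"gripper":0.005},{"x":0.059,"y":0,"z":0.0089,"rx":0,"ry":0,"rz":0,"gripper":0.005}])

```text
time: 19.67
position: [595.9, -74.0, 349.6]
tcp_rot: [-89.9, -0.1, -86.5]
contact_force: [0.1, -0.3, -3.2]
grip_width: 9.8
```

```bash
python3 - <<'E'
from h import *
dish()
x,y=world(-50.2,50.2,CC,AA);go([x,y,348.5],AA-90)
E
```

```text
side rim z 106.4 n 422 bar (array([595.9, -74.3]), array([138.7,  36.3]), 83.31, 409)
  ball px [271.  157.1] 62 xyz [591.6 -66.2 108.9] tcp [595.9 -73.5 349.5]
  rim tilt deg [ 0.2 -0. ]
top rim z 106.4 n 33 bar (array([ 601. , -138.2]), array([12.1, 10.6]), 85.14, 25)
  ball px [325. 169.] 1 xyz [ 599.9 -138.6  128.6] tcp [595.8 -72.6 349.4]
  rim tilt deg [-2.3 -5.9]
t 19.77 shift m [0.0539 0.0009 0.0094] rot [-0.002  -0.0061  0.0007] F [-0.2  0.4 -4.4] w 9.7 pos [595.8 -72.6 349.4] rot [-89.9  -0.  -86.5] q [-14.  39.  31.  99. -25.  49.  31.]
```

>>> send_rows(rows=[{"x":0.003,"y":0,"z":0.0005,"rx":0,"ry":0,"rz":0,"gripper":0.005},{"x":0.009,"y":0,"z":0.0016,"rx":0,"ry":-0.001,"rz":0,"gripper":0.005},{"x":0.018,"y":0,"z":0.0031,"rx":-0.001,"ry":-0.002,"rz":0,"gripper":0.005},{"x":0.028,"y":0,"z":0.0049,"rx":-0.001,"ry":-0.003,"rz":0,"gripper":0.005},{"x":0.038,"y":0,"z":0.0066,"rx":-0.002,"ry":-0.004,"rz":0,"gripper":0.005},{"x":0.046,"y":0.001,"z":0.008,"rx":-0.002,"ry":-0.005,"rz":0,"gripper":0.005},{"x":0.051,"y":0.001,"z":0.0089,"rx":-0.002,"ry":-0.006,"rz":0,"gripper":0.005},{"x":0.054,"y":0.001,"z":0.0094,"rx":-0.002,"ry":-0.006,"rz":0,"gripper":0.005}])

```text
time: 20.43
position: [608.5, -127.4, 348.3]
tcp_rot: [-90.0, -0.1, -86.2]
contact_force: [0.1, -0.4, -4.1]
grip_width: 9.7
```

>>> send_rows(rows=[{"x":0,"y":0,"z":0,"rx":0,"ry":0,"rz":0,"gripper":0.005},{"x":0,"y":0,"z":0,"rx":0,"ry":0,"rz":0,"gripper":0.005},{"x":0,"y":0,"z":0,"rx":0,"ry":0,"rz":0,"gripper":0.005},{"x":0,"y":0,"z":0,"rx":0,"ry":0,"rz":0,"gripper":0.005},{"x":0,"y":0,"z":0,"rx":0,"ry":0,"rz":0,"gripper":0.005},{"x":0,"y":0,"z":0,"rx":0,"ry":0,"rz":0,"gripper":0.005},{"x":0,"y":0,"z":0,"rx":0,"ry":0,"rz":0,"gripper":0.005},{"x":0,"y":0,"z":0,"rx":0,"ry":0,"rz":0,"gripper":0.005}])

```text
time: 21.1
position: [608.5, -127.2, 348.4]
tcp_rot: [-90.0, -0.1, -86.2]
contact_force: [0.2, -0.6, -3.1]
grip_width: 9.5
```

```bash
python3 - <<'E'
from h import *
dish()
im,W=stand("side");cv2.imwrite("pics/f1.png",cv2.resize(im[60:260,160:370],None,fx=3,fy=3,interpolation=cv2.INTER_CUBIC))
im,d=r.capture("top");cv2.imwrite("pics/f2.png",cv2.resize(im[100:270,150:420],None,fx=2.9,fy=2.9,interpolation=cv2.INTER_CUBIC))
z=W[...,2];p=r.get_state()["position"]
m=(np.hypot(W[...,0]-p[0],W[...,1]-p[1])<85)&(z>103)&(z<109);q=W[m][:,:2]
c,rad=cv2.minEnclosingCircle(q.astype(np.float32));print("rim circle",c,rad)
m=(abs(z-168)<15)&(np.hypot(W[...,0]-p[0],W[...,1]-p[1])<85);print("bar",rect(W,m))
x,y=world(-50.2,50.2,CC,AA);go([x,y,348.5],AA-90)
E
```

```text
side rim z 105.5 n 387 bar (array([ 606.3, -126.2]), array([137.7,  34.1]), 83.59, 376)
  ball px [282.8 146.2] 60 xyz [ 604.1 -119.2  107.2] tcp [ 608.5 -127.3  348.4]
  rim tilt deg [ 0.2 -0. ]
top rim z 106.2 n 4 bar (array([ 612. , -197.7]), array([2.2, 6.1]), 65.46, 5)
side stand corner frame [-51.5  51.1] [99.6 99.7] rel ang -1.01 687
rim circle (608.3382568359375, -127.38196563720703) 69.90931701660156
bar (array([ 606.7, -127.4]), array([139.1,  36.6]), 82.7, 436)
t 21.3 shift m [-0.0015 -0.0001  0.0001] rot [ 0.0002 -0.0016  0.0012] F [-0.2  0.9 -3.9] w 9.8 pos [ 608.5 -127.4  348.4] rot [-90.   -0.1 -86.2] q [ -9.  40.  30.  96. -25.  51.  35.]
```

View pics/f1.png

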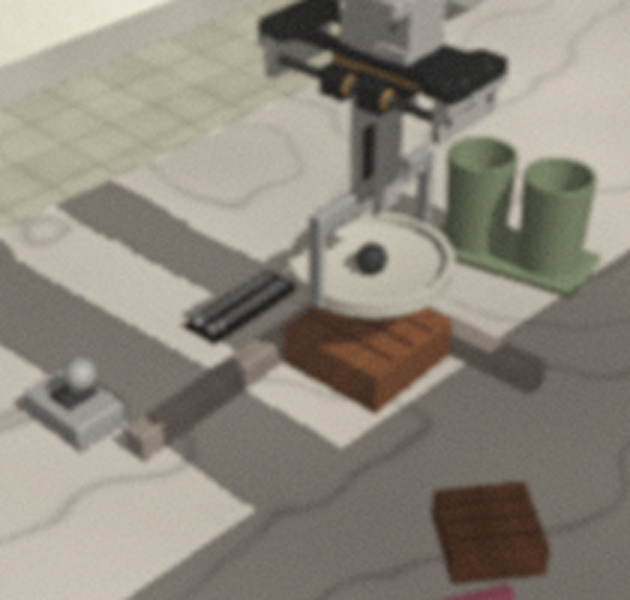

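View pics/f2.png

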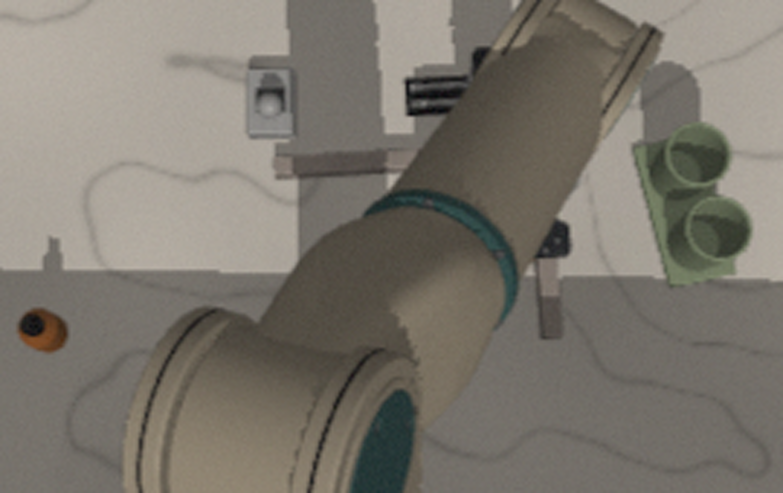

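The side view shows the dish held level over the stand with the ball in the middle at (371,258). The stand is in the corner, and the toothbrush stand, tweezers and switch are in place. The top view shows the dropper undisturbed at (42,329). The arm is still, so I hand in.

```bash
python3 -c "
from rig import r
print(r.sign_off(), r.get_state()['time'])"
```

```text
the job is handed in; nothing more can be done
the job is handed in; nothing more can be done
```

The stand is pushed into the corner, and the dish is held level above it with the ball in the middle. I handed the job in at about 21 s of the 67 s allowed.

- **Stand:** I pushed it against the long ledge, then the short ledge, then pressed it once more against the long ledge. At the end of the presses I read between 8 and 11 N. With most of the stand in view it measured (-50.3, 50.5) mm in the upstand's frame, against the ideal (-50, 50), and about 0.4° out of square, which is within camera accuracy. The last look, partly hidden by the dish, read (-51.5, 51.1) mm and -1.0°. I trust that one less.
- **Dish:** I gripped the handle bar at its middle, lifted the dish about 80 mm and turned it about 96° in the air. The arm's final yaw puts the handle within about 0.3° of parallel to the long ledge. The rim is 105.5 mm above the counter, so the underside is about 4 cm above the stand's top. The rim tilts about 0.2°, and the dish is centred to about 1.5 mm.
- **Checks that disagreed:** The final camera fit of the handle bar in the side view read 3–4° off parallel. That fit included the fingers, so I relied on the arm's pose. The arm hid the dish, ball and stand from the top camera at the end, so their final checks rest on the side view alone.
- **Bystanders:** The toothbrush stand, dropper bottle, tweezer set and toggle switch look undisturbed in the final pictures. I compared them by eye and did not re-measure them.

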